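Put the hole saws back in the tool tray, each in its own pocket

ROBOT

A 6-joint arm with a two-finger parallel gripper is mounted at the origin on the work surface; the furniture and walls round the work are solid. World frame = base frame: x ahead of the robot, y to its left, z up, the work surface at z = 0. Lengths are in m, angles in degrees, forces in N, time in s.
With the tool pointing down it reaches from about 0.35 to 0.875 m from the base axis. Payload 15.5 kg.
Tool frame: the origin (TCP) lies midway between the tips of the shut fingers; the grasp point (between the pads) lies 19 mm behind it; z points along the fingers, y is the line along which they close (so a half turn about z gives the same grasp; the last joint's range is limited). The gripper opens to 85 mm and grips with 20 to 120 N. Pads are 22 mm wide; open, the fingers measure 114 mm over their backs; the gripper's body (76 mm by 85 mm) begins 54 mm behind the grasp point. The pads swing forward as they close: fully open they stand 13 mm farther back than shut.
Start: joints at [-72.737, 28.281, 77.091, -0, 74.628, -5.472], TCP at [0.242, -0.576, 0.231] pointing down, gripper open.
Joint ranges: [-166.48, 166.48], [-47.26, 123.95], [12.59, 153.08], [-70.14, 250.14], [6.76, 159.57], [-176.63, 176.63]. Speed limits (degrees/s): [108.29, 108.29, 147.25, 172.46, 172.46, 172.46].

INTERFACE

Orientations are given as a 3x3 rotation matrix whose columns are the frame's x, y, z axes.
In Python, from bench import robot gives the robot as it stands. The module is installed in compiled form; this text tells all that it offers.
- The arm moves only by the shell command python3 -m pendant 'ROWS' [FORCE]. ROWS is JSON, a list of rows, each a list of 5 numbers: the shift along the tool's x, y, z in mm, then the turn about the tool's z in degrees, then the closure, from -1 (fully open) to 1 (shut). In form: [[x, y, z, spin, hand], ...]. A call has 1 to 12 rows; each row is the pose to reach, as a shift and turn from the pose commanded when the call began, along the tool's axes at that moment; what a row does not reach only later rows make up. A row lasts 1/12 s, in which the tool goes at most 41.7 mm and 7.16 degrees, less where a joint would pass 70% of its speed; a pose out of reach is approached as far as the arm can. A call with a gripper value outside its range is refused whole. The fingers move at their own pace and stop on an object; FORCE is the grip in N (left out, the last holds). Time passes only in rows, so rows that repeat a pose let the fingers close. It gives the time, the measured TCP pose, the force, the opening and the grip force at its end, in the units of the state.
- robot.get_obs(): the state, without advancing time (a new reading comes with each control period).
- robot.read_camera(name): name is "scene" or "top" or "wrist"; returns a dict with "frame" (400x640x3 uint8, red, green, blue), "z_map" (400x640 float32, m along the optical axis (not along the pixel's ray), 0 where there is no reading), "K" (3x3 intrinsics, pixels), "extrinsics" (4x4, takes a point from camera to world coordinates); the wrist camera has in their place "hand_eye" (4x4, takes a point from camera to tool coordinates, whose origin is the TCP and whose axes are the flange's). Camera axes: x right, y down, z forward; pixel columns grow to the right and rows downward; lengths in m; the calibration is good to about 2 mm. A picture is of the moment at which its call begins: read the wrist's pose just before it.
- robot.finish_job(): hands the job in; it is judged then, once.
The state is a dict: "time": time; "joint_pos": joint angles; "dq": joint speeds; "tau": joint torques, N m; "ee_pos": TCP position; "tcp_rot": TCP orientation; "wrist_force": force on the tool from outside, world axes, zero at the start; "moment": the same for the moment, N m; "opening": opening from 0.0 (shut) to 1.0 (fully open); "grasp_force": force on a finger pad.
Only numpy, scipy, OpenCV 4.12 (cv2) and the standard library are available. Lean on these libraries where they do the work, as an engineer would, in place of code of your own. Each camera call takes 0.05 s, during which the arm holds its last target. There are 200 camera calls.

TASK

Move the row of four red hole saws from the plywood carrying rack into the tool tray: each must stand upright, teeth down, on the yellow floor of the pocket that is cut for its diameter, so the smallest saw goes in the smallest pocket and so on up to the largest. Lower each saw to the floor of its pocket before you let go, because dropped teeth chip, and leave the wax tin and the tape measure where they stand.

Things in the scene. Friction and masses are not known exactly. Their poses are not given: they have to be found in the camera images.
- saw_20: Smallest hole saw, loose, 60 g: red steel cup, diameter 20 mm, 42 mm high, teeth down. On top, same axis: dark collar, diameter 17, 42 to 48 mm above the teeth, then bright hex shank, 11.5 mm across, 48 to 76 mm up, best gripped from above. Origin: on the axis at the tips of the teeth; z up along the shank. Starts in a random bore of the rack, teeth at z = 16 mm.
- saw_32: Second smallest hole saw, loose, 100 g: red steel cup, diameter 32 mm, 42 mm high, teeth down. On top, same axis: dark collar, diameter 17, 42 to 48 mm above the teeth, then bright hex shank, 11.5 mm across, 48 to 76 mm up, best gripped from above. Origin: on the axis at the tips of the teeth; z up along the shank. Starts in a random bore of the rack, teeth at z = 16 mm.
- saw_44: Second largest hole saw, loose, 150 g: red steel cup, diameter 44 mm, 42 mm high, teeth down. On top, same axis: dark collar, diameter 17, 42 to 48 mm above the teeth, then bright hex shank, 11.5 mm across, 48 to 76 mm up, best gripped from above. Origin: on the axis at the tips of the teeth; z up along the shank. Starts in a random bore of the rack, teeth at z = 16 mm.
- saw_57: Largest hole saw, loose, 210 g: red steel cup, diameter 57 mm, 42 mm high, teeth down. On top, same axis: dark collar, diameter 17, 42 to 48 mm above the teeth, then bright hex shank, 11.5 mm across, 48 to 76 mm up, best gripped from above. Origin: on the axis at the tips of the teeth; z up along the shank. Starts in a random bore of the rack, teeth at z = 16 mm.
- insert_20: Black 75 x 75 x 30 mm insert of the tool tray, fixed, with the smallest pocket: round, diameter 27 mm, 18 mm deep, central, chamfered mouth, bright yellow floor. Origin: centre of its underside (z = 6 mm); pocket floor 12 mm, top 30 mm above the origin; y along the row of inserts. Tray: 86 x 318 mm, rim 22 mm high, lies nearer or farther than the rack, parallel to it, rows about 112 mm apart.
- insert_32: Black 75 x 75 x 30 mm insert of the tool tray, fixed, with the second smallest pocket: round, diameter 39 mm, 18 mm deep, central, chamfered mouth, bright yellow floor. Origin: centre of its underside (z = 6 mm); pocket floor 12 mm, top 30 mm above the origin; y along the row of inserts. Plywood rack: 84 x 306 x 30 mm, fixed, four equal bores, diameter 64, 14 mm deep, 73 mm apart.
- insert_44: Black 75 x 75 x 30 mm insert of the tool tray, fixed, with the second largest pocket: round, diameter 51 mm, 18 mm deep, central, chamfered mouth, bright yellow floor. Origin: centre of its underside (z = 6 mm); pocket floor 12 mm, top 30 mm above the origin; y along the row of inserts. The four inserts stand in a row 77 mm apart, in random order.
- insert_57: Black 75 x 75 x 30 mm insert of the tool tray, fixed, with the largest pocket: round, diameter 64 mm, 18 mm deep, central, chamfered mouth, bright yellow floor. Origin: centre of its underside (z = 6 mm); pocket floor 12 mm, top 30 mm above the origin; y along the row of inserts. The four inserts stand in a row 77 mm apart, in random order.
- wax: A green and silver round wax tin, 66 mm in diameter, 24 mm high, loose on the table at the left end of the carrying rack, only in the way. Origin: centre of its underside.
- tape: A yellow and black tape measure, 38 x 73 x 66 mm high, loose on the table at the right end of the tool tray, only in the way. Origin: centre of its underside.
Things that resemble listed ones, but are neither listed nor needed, are in the scene too. What is shaped like the saw_32 but turquoise is not meant.

How it is judged:
By the outcome, as a careful person would: the job done as asked, in the order asked, and still so for the second after the job is handed in, with the robot touching nothing.
It also fails if it takes over 93 s, if anything falls off the work surface, if the arm or the gripper's body presses on something with over 40 N, if the wrist force passes 120 N, or if a joint passes its speed limit or range.

## Working session

There is one attempt and no reset: what is moved stays moved. The work goes in short steps, Python scripts to look and compute and a shell command to move; the robot and the scene stay as the last step left them, time stands still between calls to the robot, and variables do not carry over. Pictures are saved under pics/ and viewed, at most 14 in all, crops included, and the job is handed in when it is done.

```bash
mkdir -p pics; cat > h.py <<'E'
import numpy as np,cv2
from bench import robot
def cam(n):
    o=robot.get_obs(); c=robot.read_camera(n)
    if n=="wrist":
        T=np.eye(4);T[:3,:3]=o["tcp_rot"];T[:3,3]=o["ee_pos"]; E=T@c["hand_eye"]
    else: E=c["extrinsics"]
    v,u=np.mgrid[:400,:640]; z=c["z_map"]; K=c["K"]
    P=np.stack([(u-K[0,2])/K[0,0]*z,(v-K[1,2])/K[1,1]*z,z],-1)@E[:3,:3].T+E[:3,3]
    P[z==0]=np.nan
    return c["frame"],P,K,E
def save(n,f): cv2.imwrite("pics/"+n+".png",f[...,::-1])
E
python3 - <<'E'
from h import *
o=robot.get_obs();print(o["time"],o["ee_pos"],o["tcp_rot"].round(3) if hasattr(o["tcp_rot"],'round') else o["tcp_rot"],o["opening"])
for n in("top","scene"):
    f,P,K,E=cam(n);save(n,f);np.save(n+"P.npy",P);np.save(n+"F.npy",f);print(n,E.round(3),K[0,0])
E
```

```text
0.0 [ 0.24144252 -0.57608886  0.23069042] [[ 0.922  0.386 -0.   ]
 [ 0.386 -0.922  0.001]
 [ 0.    -0.001 -1.   ]] 1.0008008688787458
top [[-0.021 -0.998  0.054  0.45 ]
 [-1.     0.021 -0.01  -0.002]
 [ 0.009 -0.054 -0.998  1.105]
 [ 0.     0.     0.     1.   ]] 439.91579247342287
scene [[-0.861 -0.243  0.446  0.103]
 [-0.508  0.38  -0.773  0.695]
 [ 0.018 -0.892 -0.451  0.449]
 [ 0.     0.     0.     1.   ]] 448.5127358711709
```

View pics/top.png

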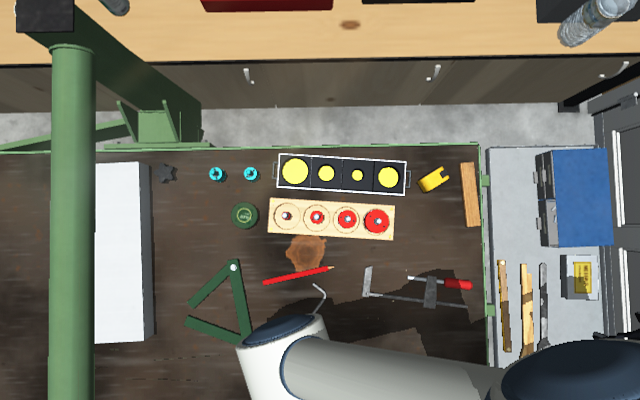

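View pics/scene.png

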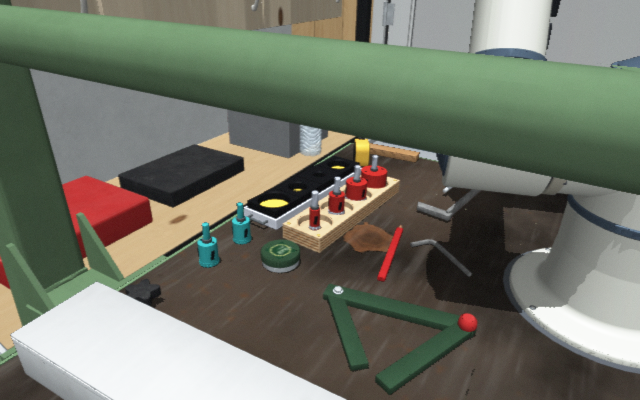

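The top view shows the saws 20, 32, 44 and 57 at about (287,216), (317,217), (348,219) and (377,221). The pockets, left to right, are 57 (296,171), 32 (327,173), 20 (357,175) and 44 (388,177). The tape is at (433,178), the wax at (245,215), and the turquoise decoys at (217,173) and (251,173).

```bash
cat > m.py <<'E'
from h import *
def hit(K,E,uv,z):
    d=E[:3,:3]@np.array([(uv[0]-K[0,2])/K[0,0],(uv[1]-K[1,2])/K[1,1],1]); return E[:3,3]+d*(z-E[2,3])/d[2]
def pockets(f,K,E,zf=.018,amin=60):
    h=cv2.cvtColor(f,cv2.COLOR_RGB2HSV); m=((h[...,0]>22)&(h[...,0]<36)&(h[...,1]>150)&(h[...,2]>120)).astype(np.uint8)
    n,l,s,c=cv2.connectedComponentsWithStats(m); out=[]
    for i in range(1,n):
        if s[i,4]>amin: out.append((c[i].round(1),s[i,4],hit(K,E,c[i],zf).round(4)))
    return out
E
python3 - <<'E'
from m import *
f,P,K,E=cam("top")
for p in pockets(f,K,E):print(*p)
m=((P[...,2]>.072)&(P[...,2]<.11)&(P[...,0]>.35)&(P[...,0]<.6)&(abs(P[...,1])<.25)).astype(np.uint8)
n,l,s,c=cv2.connectedComponentsWithStats(m)
for i in range(1,n): print(c[i].round(1),s[i,4],np.median(P[l==i],0).round(4),hit(K,E,c[i],.092).round(4))
# table/rack/tray heights
for uv in((302,205),(342,176),(450,230)):print(uv,P[uv[1],uv[0]].round(4))
E
```

```text
[433.4 179.2] 292 [ 0.5579 -0.291   0.018 ]
[583.3 273.3] 307 [ 0.3174 -0.6533  0.018 ]
[212.4 171.8] 14 [0.5799 0.2442 0.0752] [0.5783 0.2397 0.092 ]
[248.1 171.8] 17 [0.5784 0.1601 0.0745] [0.5767 0.1574 0.092 ]
[284.5 215.4] 23 [0.4749 0.0759 0.0907] [0.4741 0.075  0.092 ]
[316.5 216.8] 18 [0.4689 0.0014 0.0905] [0.4693 0.0014 0.092 ]
[348.1 218.9] 22 [ 0.4627 -0.0711  0.0909] [ 0.4629 -0.0712  0.092 ]
[378.5 221.2] 24 [ 0.4566 -0.1413  0.0902] [ 0.4562 -0.1412  0.092 ]
(302, 205) [0.5003 0.0367 0.0249]
(342, 176) [ 0.5689 -0.0629  0.0332]
(450, 230) [ 0.4308 -0.3324  0.002 ]
```

```bash
python3 -m pendant '[[15,-14,-10,2,-1],[45,-42,-20,7,-1],[75,-70,-30,12,-1],[105,-98,-40,17,-1],[135,-126,-50,22,-1],[165,-154,-60,27.4,-1],[195,-182,-70,27.4,-1],[225,-210,-70,27.4,-1],[255,-238,-70,27.4,-1],[285,-266,-70,27.4,-1],[315,-294,-70,27.4,-1],[345,-322,-70,27.4,-1]]' 40
```

```text
time: 1.15
ee_pos: [0.4355, -0.1443, 0.3014]
tcp_rot: [[0.997, -0.082, 0.0], [-0.082, -0.997, -0.0], [0.0, 0.0, -1.0]]
wrist_force: [1.1, -0.3, 1.0]
opening: 1.002
grasp_force: 0.0
```

```bash
python3 -m pendant '[[12,-34,0,0,-1],[24,-68,0,0,-1],[36,-102,0,0,-1],[48,-136,0,0,-1],[53,-151,0,0,-1],[53,-151,0,0,-1],[53,-151,0,0,-1]]' 
python3 - <<'E'
from m import *
f,P,K,E=cam("wrist");save("w1",f);np.savez("w1.npz",f=f,P=P,K=K,E=E);print(E.round(3),K[0,0],robot.get_obs()["joint_pos"])
E
```

```text
time: 1.73
ee_pos: [0.5003, 0.0006, 0.301]
tcp_rot: [[0.997, -0.079, -0.001], [-0.079, -0.997, -0.0], [-0.001, 0.0, -1.0]]
wrist_force: [0.2, -0.3, -0.2]
opening: 0.998
grasp_force: 0.0
[[-0.078 -0.96  -0.267  0.568]
 [-0.997  0.075  0.022 -0.006]
 [-0.001  0.268 -0.963  0.444]
 [ 0.     0.     0.     1.   ]] 312.6652241631185 [-6.85652923e+00  1.42695242e+01  8.82824532e+01 -1.41148607e-02
  7.74827363e+01  8.77664670e+01]
```

View pics/w1.png

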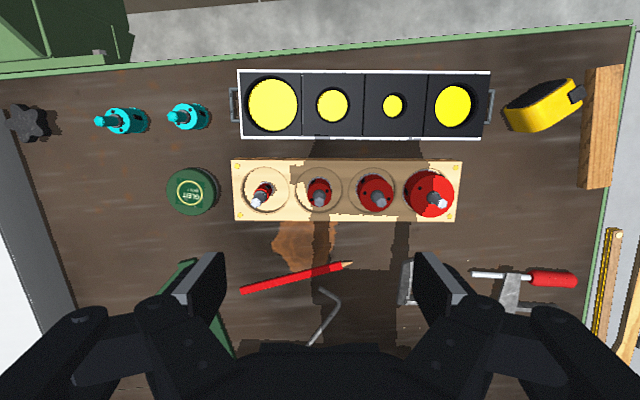

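The wrist view shows four pockets at (273,103), (333,104), (393,105) and (453,105), which are 57, 32, 20 and 44. The saws below them are 20, 32, 44 and 57, and all the shanks are visible.

```bash
python3 - <<'E'
from m import *
d=np.load("w1.npz");f,P,K,E=d["f"],d["P"],d["K"],d["E"]
h=cv2.cvtColor(f,cv2.COLOR_RGB2HSV);print(h[103,273],h[105,393])
m=((h[...,0]>20)&(h[...,0]<38)&(h[...,1]>120)&(h[...,2]>100)).astype(np.uint8)
n,l,s,c=cv2.connectedComponentsWithStats(m); pk=[]
for i in range(1,n):
    if s[i,4]>150 and c[i][0]<480: pk.append(hit(K,E,c[i],.018)); print(c[i].round(1),s[i,:].tolist(),pk[-1].round(4),np.nanmedian(P[l==i],0).round(4))
m=((P[...,2]>.07)&(P[...,2]<.12)&(P[...,0]>.4)&(P[...,0]<.62)&(abs(P[...,1])<.3)).astype(np.uint8)
n,l,s,c=cv2.connectedComponentsWithStats(m)
for i in range(1,n):
  if s[i,4]>8:
    Q=P[l==i]; print(c[i].round(1),s[i,4],np.median(Q,0).round(4),Q[Q[:,2]>Q[:,2].max()-.006].mean(0).round(4),Q[:,2].max().round(4))
# red cup tops
m=(((h[...,0]<8)|(h[...,0]>172))&(h[...,1]>120)&(h[...,2]>60)&(P[...,2]>.053)&(P[...,2]<.062))
n,l,s,c=cv2.connectedComponentsWithStats(cv2.morphologyEx(m.astype(np.uint8),cv2.MORPH_CLOSE,np.ones((3,3))))
for i in range(1,n):
  if s[i,4]>30:
    Q=P[l==i]; (cx,cy),r=cv2.minEnclosingCircle(Q[:,:2].astype(np.float32)); print("cup",c[i].round(0),round(cx,4),round(cy,4),round(r,4))
E
```

```text
[ 30 134 254] [ 30 178 254]
[272.4 104.4] [248, 79, 50, 52, 2003] [0.5867 0.0533 0.018 ] [0.5867 0.0533 0.0189]
[452.3 105.9] [435, 86, 36, 41, 1144] [ 0.5665 -0.1798  0.018 ] [ 0.5666 -0.1795  0.0187]
[331.9 105.2] [317, 90, 31, 32, 757] [ 0.5796 -0.0238  0.018 ] [ 0.5796 -0.0237  0.0187]
[392.1 105.6] [383, 95, 19, 22, 332] [ 0.5731 -0.1017  0.018 ] [ 0.5731 -0.1015  0.0188]
[172.4 116. ] 102 [0.5805 0.1599 0.0758] [0.5805 0.1603 0.0756] 0.0776
[ 99.7 120.8] 116 [0.5818 0.2438 0.0754] [0.5819 0.2445 0.0755] 0.0781
[256.5 200.1] 127 [0.4784 0.0748 0.0905] [0.4769 0.0758 0.0914] 0.0933
[318.3 199.5] 115 [0.4739 0.0023 0.0909] [0.4718 0.0022 0.0914] 0.0932
[379.3 200.1] 127 [ 0.4672 -0.0693  0.0908] [ 0.4655 -0.0702  0.0914] 0.0933
[438.3 201.1] 144 [ 0.4597 -0.1389  0.09  ] [ 0.4586 -0.1405  0.0912] 0.0937
cup [430. 195.] 0.4581 -0.1409 0.0287
cup [375. 193.] 0.4651 -0.0703 0.022
cup [319. 192.] 0.4715 0.0022 0.016
cup [263. 192.] 0.4769 0.0755 0.0095
```

```bash
python3 -m pendant '[[-6,28,20,0.2,0],[-12,57,45,0.2,0],[-18,86,70,0.2,0],[-24,115,100,0.2,0],[-30,144,130,0.2,0],[-30,144,160,0.2,0],[-30,144,185,0.2,0],[-30,144,205,0.2,0],[-30,144,218,0.2,0],[-30,144,226,0.2,0],[-30,144,226,0.2,0],[-30,144,226,0.2,0]]' 40
python3 - <<'E'
from m import *
f,P,K,E=cam("wrist");save("w2",f)
E
```

```text
time: 2.78
ee_pos: [0.4586, -0.1417, 0.0756]
tcp_rot: [[0.996, -0.086, -0.0], [-0.086, -0.996, -0.0], [-0.0, 0.0, -1.0]]
wrist_force: [-0.5, -0.8, -0.3]
opening: 0.499
grasp_force: 0.0
```

View pics/w2.png

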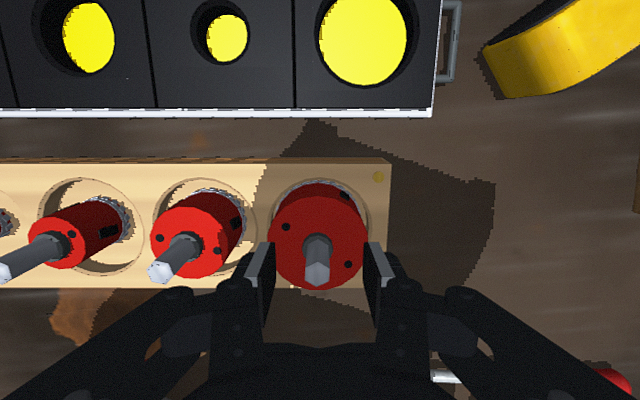

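The shank at (317,260) is centred between the pads at x 262 and 372. I'll go down 8 mm and close.

```bash
python3 -m pendant '[[0,0,4,0,0],[0,0,8,0,0],[0,0,8,0,1],[0,0,8,0,1],[0,0,8,0,1],[0,0,8,0,1],[0,0,8,0,1],[0,0,8,0,1],[0,0,8,0,1]]' 60
```

```text
time: 3.58
ee_pos: [0.4588, -0.1411, 0.0674]
tcp_rot: [[0.996, -0.085, 0.0], [-0.085, -0.996, 0.0], [0.0, -0.0, -1.0]]
wrist_force: [-1.0, 3.6, 6.7]
opening: 0.11
grasp_force: 58.6
```

```bash
python3 -m pendant '[[0,0,-15,0,1],[0,0,-45,0,1],[0,0,-80,0,1],[10,-20,-105,0,1],[26,-48,-110,0,1],[42,-78,-110,0,1],[58,-108,-110,0,1],[74,-138,-110,0,1],[90,-168,-110,0,1],[106,-194,-110,0,1],[111,-203.7,-110,0,1],[111,-203.7,-110,0,1]]'
```

```text
time: 4.58
ee_pos: [0.5876, 0.0545, 0.1768]
tcp_rot: [[0.997, -0.082, 0.0], [-0.082, -0.997, 0.0], [0.0, -0.0, -1.0]]
wrist_force: [-1.3, -0.7, -2.0]
opening: 0.106
grasp_force: 58.8
```

```bash
python3 -m pendant '[[0,0,20,0,1],[0,0,45,0,1],[0,0,62,0,1],[0,0,70,0,1],[0,0,70,0,1],[0,0,70,0,1]]'
python3 - <<'E'
from m import *
f,P,K,E=cam("wrist");save("w3",f);np.savez("w3.npz",f=f,P=P,K=K,E=E)
f,P,K,E=cam("top");np.savez("t3.npz",f=f,P=P,K=K,E=E);save("t3",cv2.resize(f[140:260,220:440],None,fx=3,fy=3,interpolation=cv2.INTER_CUBIC))
E
```

```text
time: 5.08
ee_pos: [0.5864, 0.0518, 0.1076]
tcp_rot: [[0.996, -0.085, -0.0], [-0.085, -0.996, -0.0], [-0.0, 0.0, -1.0]]
wrist_force: [-0.1, -0.6, -2.1]
opening: 0.11
grasp_force: 58.7
```

View pics/w3.png

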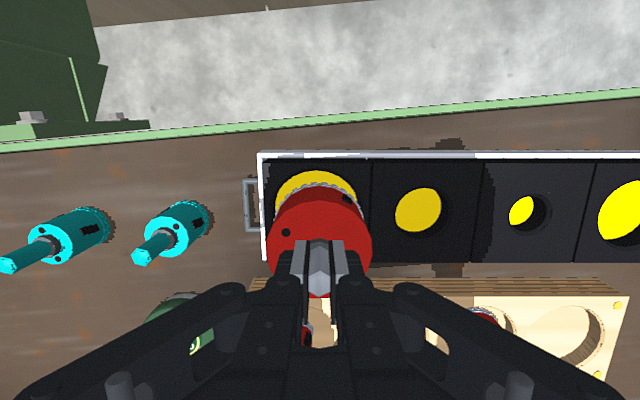

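The saw_57 cup is over the largest pocket, with the pocket's far yellow arc visible at (315,185). I'll work out the pocket centres more precisely from the unoccluded floor edges, and check where the held cup sits.

```bash
cat > fit.py <<'E'
from m import *
from scipy.optimize import least_squares
def pk(f,K,E,zf=.018,R=None,u0=480,dbg=True):
    h=cv2.cvtColor(f,cv2.COLOR_RGB2HSV)
    m=((h[...,0]>20)&(h[...,0]<38)&(h[...,1]>120)&(h[...,2]>100)).astype(np.uint8)
    n,l,s,c=cv2.connectedComponentsWithStats(m); out=[]
    for i in range(1,n):
        if s[i,4]<150 or c[i][0]>u0: continue
        ct,_=cv2.findContours(cv2.resize((l==i).astype(np.uint8),None,fx=4,fy=4,interpolation=cv2.INTER_NEAREST),0,1)
        q=max(ct,key=len)[:,0]/4.-.375
        Q=np.array([hit(K,E,p,zf) for p in q])[:,:2]; c0=hit(K,E,c[i],zf)[:2]
        d=c0-E[:2,3]; w=(Q-c0)@d/np.linalg.norm(d)>-.001   # side away from camera = true floor edge
        r0=min([.0135,.0195,.0255,.032],key=lambda r:abs(r-np.percentile(np.linalg.norm(Q-c0,axis=1),90)))
        S=least_squares(lambda x:np.linalg.norm(Q[w]-x[:2],axis=1)-r0,c0,loss="soft_l1",f_scale=.001)
        print(c[i].round(),r0,c0.round(4),S.x.round(4),"rms",np.sqrt(np.mean(S.fun**2)).round(4))
def cup(f,P,z):
    h=cv2.cvtColor(f,cv2.COLOR_RGB2HSV)
    m=(((h[...,0]<8)|(h[...,0]>172))&(h[...,1]>120)&(h[...,2]>60)&(abs(P[...,2]-z)<.004)).astype(np.uint8)
    n,l,s,c=cv2.connectedComponentsWithStats(m);i=1+np.argmax(s[1:,4]);Q=P[l==i][:,:2].astype(np.float32)
    (x,y),r=cv2.minEnclosingCircle(Q);print("cup",x.__round__(4),y.__round__(4),r.__round__(4),"n",len(Q),"z",np.median(P[l==i][:,2]).round(4))
E
python3 - <<'E'
from fit import *
d=np.load("w1.npz");pk(d["f"],d["K"],d["E"])
d=np.load("w3.npz");pk(d["f"],d["K"],d["E"],u0=640);cup(d["f"],d["P"],.098)
d=np.load("t3.npz");pk(d["f"],d["K"],d["E"],u0=400);cup(d["f"],d["P"],.098)
E
```

```text
[272. 104.] 0.032 [0.5867 0.0533] [0.586  0.0532] rms 0.0004
[452. 106.] 0.0255 [ 0.5665 -0.1798] [ 0.566  -0.1775] rms 0.0004
[332. 105.] 0.0195 [ 0.5796 -0.0238] [ 0.5794 -0.0238] rms 0.0004
[392. 106.] 0.0135 [ 0.5731 -0.1017] [ 0.5729 -0.1007] rms 0.0004
[311. 183.] 0.032 [0.6053 0.0548] [0.618  0.0496] rms 0.0086
[620. 211.] 0.0255 [ 0.563  -0.1822] [ 0.5641 -0.1739] rms 0.0018
[418. 210.] 0.0195 [ 0.5775 -0.0258] [ 0.5792 -0.0239] rms 0.0002
[521. 210.] 0.0135 [ 0.5702 -0.1055] [ 0.5725 -0.1011] rms 0.0002
cup 0.5854 0.0509 0.0286 n 4197 z 0.0982
[388. 177.] 0.0255 [ 0.5661 -0.1774] [ 0.5658 -0.1769] rms 0.0008
cup 0.5653 0.0421 0.0181 n 32 z 0.0972
```

```bash
python3 -m pendant '[[0.4,-2,0,0,1],[0.4,-2,8,0,1],[0.4,-2,18,0,1],[0.4,-2,27,0,1],[0.4,-2,33,0,1],[0.4,-2,36,0,1],[0.4,-2,36.5,0,1],[0.4,-2,36.5,0,1]]'
```

```text
time: 5.85
ee_pos: [0.5871, 0.0543, 0.0705]
tcp_rot: [[0.996, -0.085, -0.0], [-0.085, -0.996, -0.0], [-0.0, 0.0, -1.0]]
wrist_force: [-0.3, -0.0, -1.8]
opening: 0.104
grasp_force: 59.1
```

```bash
python3 -m pendant '[[0,0,0.7,0,1],[0,0,0.7,0,1],[0,0,0.7,0,1]]'; python3 -m pendant '[[0,0,0.7,0,1],[0,0,0.7,0,1],[0,0,0.7,0,1]]'; python3 -c "
from fit import *
f,P,K,E=cam('wrist');save('w4',f);cup(f,P,.06)"
```

```text
time: 6.1
ee_pos: [0.5873, 0.0543, 0.0703]
tcp_rot: [[0.996, -0.085, 0.0], [-0.085, -0.996, -0.0], [0.0, -0.0, -1.0]]
wrist_force: [0.3, -0.7, -2.3]
opening: 0.11
grasp_force: 59.1
time: 6.35
ee_pos: [0.5873, 0.0543, 0.0695]
tcp_rot: [[0.996, -0.085, 0.0], [-0.085, -0.996, -0.0], [0.0, -0.0, -1.0]]
wrist_force: [1.4, 0.4, 0.2]
opening: 0.106
grasp_force: 59.1
cup 0.5867 0.0533 0.0284 n 4204 z 0.0602
```

View pics/w4.png

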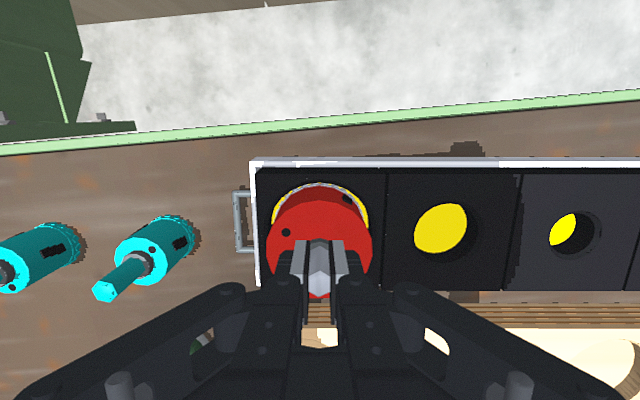

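The cup is inside the mouth, with yellow visible evenly on either side. The wrist force rose from -2 to 0 N, so it is touching the floor. I'll press lightly and then release.

```bash
python3 -m pendant '[[0,0,0.4,0,1],[0,0,0.4,0,1]]'; python3 -m pendant '[[0,0,0,0,0.6],[0,0,0,0,0.4],[0,0,0,0,0.2],[0,0,0,0,0],[0,0,0,0,0],[0,0,-10,0,0],[0,0,-35,0,0],[0,0,-70,0,0],[0,0,-105,0,0],[0,0,-140,0,0],[0,0,-140,0,0],[0,0,-140,0,0]]'
python3 -c "
from fit import *
f,P,K,E=cam('wrist');cup(f,P,.06);print(robot.get_obs()['ee_pos'])
m=(P[...,2]>.085)&(P[...,2]<.1)&(abs(P[...,0]-.587)<.03)&(abs(P[...,1]-.053)<.03);print(P[m].mean(0),m.sum())
for c in [(.4769,.0757),(.4716,.0022),(.4653,-.0702)]:
  m=(P[...,2]>.087)&(P[...,2]<.098)&(np.hypot(P[...,0]-c[0],P[...,1]-c[1])<.012);print(m.sum(),P[m].mean(0).round(4))
"
```

```text
time: 6.57
ee_pos: [0.5874, 0.0545, 0.0694]
tcp_rot: [[0.996, -0.085, 0.001], [-0.085, -0.996, 0.0], [0.001, -0.0, -1.0]]
wrist_force: [-1.5, 1.0, 6.3]
opening: 0.11
grasp_force: 59.9
time: 7.57
ee_pos: [0.5882, 0.0543, 0.2119]
tcp_rot: [[0.996, -0.085, 0.005], [-0.085, -0.996, -0.0], [0.005, -0.0, -1.0]]
wrist_force: [-0.0, 0.6, -0.8]
opening: 0.495
grasp_force: 0.0
cup 0.5866 0.0539 0.0284 n 2250 z 0.0601
[0.58728796 0.05431609 0.21010208]
[0.58730195 0.05381566 0.09281625] 157
121 [0.4778 0.0762 0.0911]
0 [nan nan nan]
0 [nan nan nan]<string>:6: RuntimeWarning: Mean of empty slice.
  ret = um.true_divide(
```

saw_57 stands on its floor with the cup top at 60 mm. Next is saw_44.

```bash
python3 -m pendant '[[-10,12,0,0,0],[-28,34,0,0,0],[-47,57,0,0,0],[-66,80,0,0,0],[-85,103,10,0,0],[-102,124,30,0,0],[-110,134,55,0,0],[-110,134,85,0,0],[-110,134,112,0,0],[-110,134,132,0,0],[-110,134,141,0,0],[-110,134,142,0,0]]'; python3 -m pendant '[[0,0,0,0,0],[0,0,0,0,0.5],[0,0,0,0,1],[0,0,0,0,1],[0,0,0,0,1],[0,0,0,0,1],[0,0,0,0,1],[0,0,0,0,1]]' 60
```

```text
time: 8.62
ee_pos: [0.4647, -0.0695, 0.0651]
tcp_rot: [[0.996, -0.085, -0.004], [-0.085, -0.996, 0.001], [-0.004, -0.001, -1.0]]
wrist_force: [-0.9, -0.3, 0.3]
opening: 0.5
grasp_force: 0.0
time: 9.28
ee_pos: [0.4668, -0.07, 0.0681]
tcp_rot: [[0.996, -0.085, 0.002], [-0.085, -0.996, -0.001], [0.002, 0.0, -1.0]]
wrist_force: [-1.7, -0.9, 9.3]
opening: 0.108
grasp_force: 58.6
```

```bash
python3 -m pendant '[[0,0,-15,0,1],[0,0,-45,0,1],[0,0,-75,0,1],[10,9,-95,0,1],[30,27,-105,0,1],[55,49,-105,0,1],[80,71,-105,0,1],[100,89,-95,0,1],[109.6,97.5,-75,0,1],[109.6,97.5,-53,0,1],[109.6,97.5,-40,0,1],[109.6,97.5,-40,0,1]]'; python3 -m pendant '[[0,0,0,0,1],[0,0,0,0,1],[0,0,0,0,1]]'
python3 -c "
from fit import *
f,P,K,E=cam('wrist');save('w5',f);cup(f,P,.1);pk(f,K,E,u0=640)"
```

```text
time: 10.28
ee_pos: [0.5657, -0.1759, 0.1049]
tcp_rot: [[0.996, -0.085, -0.003], [-0.085, -0.996, 0.001], [-0.004, -0.001, -1.0]]
wrist_force: [-0.5, 0.5, -1.5]
opening: 0.1
grasp_force: 58.6
time: 10.53
ee_pos: [0.5678, -0.1764, 0.1084]
tcp_rot: [[0.996, -0.085, 0.002], [-0.085, -0.996, -0.001], [0.002, 0.001, -1.0]]
wrist_force: [0.8, -0.6, -1.8]
opening: 0.107
grasp_force: 58.6
cup 0.5672 -0.1778 0.0215 n 1838 z 0.0983
[475. 227.] 0.032 [ 0.5409 -0.2991] [ 0.5441 -0.3003] rms 0.0061
[318. 193.] 0.0255 [ 0.5788 -0.1779] [ 0.5909 -0.1786] rms 0.0079
[115. 211.] 0.0195 [ 0.5775 -0.0187] [ 0.5787 -0.0232] rms 0.0002
[217. 211.] 0.0135 [ 0.5707 -0.0981] [ 0.5723 -0.1003] rms 0.0003
```

View pics/w5.png

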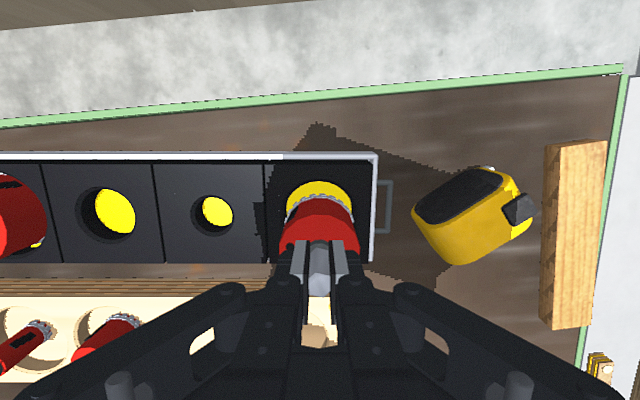

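The cup is about 1 mm too far in x from the pocket centre, so I'll correct that and lower it.

```bash
python3 -m pendant '[[-1.2,-0.4,0,0,1],[-1.2,-0.4,8,0,1],[-1.2,-0.4,18,0,1],[-1.2,-0.4,27,0,1],[-1.2,-0.4,33,0,1],[-1.2,-0.4,36,0,1],[-1.2,-0.4,37,0,1],[-1.2,-0.4,37,0,1],[-1.2,-0.4,37,0,1]]'; python3 -m pendant '[[0,0,0.7,0,1],[0,0,0.7,0,1],[0,0,0.7,0,1]]';
```

```text
time: 11.33
ee_pos: [0.5657, -0.1757, 0.0702]
tcp_rot: [[0.996, -0.085, -0.001], [-0.085, -0.996, 0.0], [-0.001, -0.0, -1.0]]
wrist_force: [-4.1, 1.3, 12.8]
opening: 0.109
grasp_force: 60.3
time: 11.58
ee_pos: [0.5657, -0.1757, 0.0701]
tcp_rot: [[0.996, -0.085, -0.0], [-0.085, -0.996, 0.0], [-0.0, -0.0, -1.0]]
wrist_force: [-7.8, 2.5, 24.1]
opening: 0.108
grasp_force: 61.6
```

```bash
python3 -m pendant '[[0,0,-0.8,0,1],[0,0,-0.8,0,1]]'; python3 -c "
from fit import *
f,P,K,E=cam('wrist');cup(f,P,.06)"; python3 -m pendant '[[0,0,0,0,0.6],[0,0,0,0,0.4],[0,0,0,0,0.2],[0,0,0,0,0],[0,0,0,0,0],[0,0,-10,0,0],[0,0,-35,0,0],[0,0,-70,0,0],[0,0,-105,0,0],[0,0,-140,0,0],[0,0,-140,0,0],[0,0,-140,0,0]]'
python3 -c "
from fit import *
f,P,K,E=cam('wrist');save('w6',f);cup(f,P,.06);print(robot.get_obs()['ee_pos'])"
```

```text
time: 11.75
ee_pos: [0.566, -0.1758, 0.0701]
tcp_rot: [[0.996, -0.085, 0.0], [-0.085, -0.996, -0.0], [0.0, 0.0, -1.0]]
wrist_force: [-2.0, 1.9, 9.4]
opening: 0.104
grasp_force: 59.7
cup 0.5652 -0.1768 0.0217 n 1908 z 0.06
time: 12.8
ee_pos: [0.567, -0.1762, 0.213]
tcp_rot: [[0.996, -0.085, 0.004], [-0.085, -0.996, -0.002], [0.005, 0.001, -1.0]]
wrist_force: [0.2, 0.7, -0.7]
opening: 0.505
grasp_force: 0.0
cup 0.5871 0.0534 0.0294 n 2201 z 0.0602
[ 0.566117   -0.17588363  0.21122713]
```

View pics/w6.png

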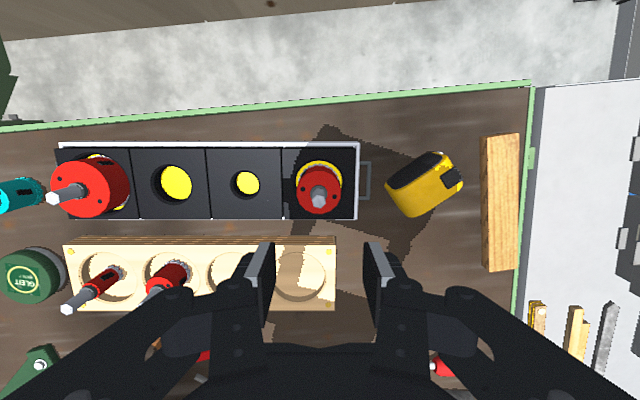

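Both saws stand upright in their pockets, at (90,185) and (318,190). Now saw_32.

```bash
python3 -m pendant '[[-10,-15,0,0,0],[-28,-43,0,0,0],[-48,-74,0,0,0],[-68,-106,0,0,0],[-88,-137,10,0,0],[-104,-162,30,0,0],[-109,-169.4,55,0,0],[-109,-169.4,85,0,0],[-109,-169.4,112,0,0],[-109,-169.4,132,0,0],[-109,-169.4,141,0,0],[-109,-169.4,142,0,0]]'; python3 -m pendant '[[0,0,0,0,0],[0,0,0,0,0.5],[0,0,0,0,1],[0,0,0,0,1],[0,0,0,0,1],[0,0,0,0,1],[0,0,0,0,1],[0,0,0,0,1]]' 60
```

```text
time: 13.85
ee_pos: [0.4702, 0.0024, 0.0662]
tcp_rot: [[0.996, -0.085, -0.004], [-0.085, -0.996, 0.001], [-0.004, -0.0, -1.0]]
wrist_force: [-0.8, -0.7, -0.0]
opening: 0.496
grasp_force: 0.0
time: 14.52
ee_pos: [0.4724, 0.0021, 0.069]
tcp_rot: [[0.996, -0.085, 0.002], [-0.085, -0.996, -0.0], [0.002, 0.0, -1.0]]
wrist_force: [-1.6, 1.1, 8.7]
opening: 0.103
grasp_force: 58.6
```

```bash
python3 -m pendant '[[0,0,-15,0,1],[0,0,-45,0,1],[0,0,-75,0,1],[10,1,-95,0,1],[30,4,-105,0,1],[55,8,-105,0,1],[80,11,-105,0,1],[100,14,-95,0,1],[109,15.6,-75,0,1],[109,15.6,-53,0,1],[109,15.6,-40,0,1],[109,15.6,-40,0,1]]'; python3 -m pendant '[[0,0,0,0,1],[0,0,0,0,1],[0,0,0,0,1]]'
python3 -c "
from fit import *
f,P,K,E=cam('wrist');cup(f,P,.1);pk(f,K,E,u0=640)"
```

```text
time: 15.52
ee_pos: [0.5776, -0.0224, 0.106]
tcp_rot: [[0.996, -0.085, -0.004], [-0.085, -0.996, 0.001], [-0.004, -0.0, -1.0]]
wrist_force: [-0.8, -0.8, -1.4]
opening: 0.107
grasp_force: 58.5
time: 15.77
ee_pos: [0.5796, -0.0226, 0.1095]
tcp_rot: [[0.996, -0.085, 0.002], [-0.085, -0.996, -0.0], [0.002, 0.0, -1.0]]
wrist_force: [-0.4, 0.1, -1.4]
opening: 0.107
grasp_force: 58.5
cup 0.5804 -0.0238 0.0154 n 767 z 0.0984
[319. 198.] 0.0195 [ 0.5861 -0.0241] [ 0.5942 -0.0243] rms 0.0056
[622. 226.] 0.032 [ 0.5429 -0.2626] [ 0.5333 -0.2444] rms 0.0071
[420. 209.] 0.0135 [ 0.5705 -0.1027] [ 0.5725 -0.1006] rms 0.0002
```

```bash
python3 -m pendant '[[-0.6,0,0,0,1],[-0.6,0,8,0,1],[-0.6,0,18,0,1],[-0.6,0,27,0,1],[-0.6,0,33,0,1],[-0.6,0,36,0,1],[-0.6,0,37,0,1],[-0.6,0,37,0,1],[-0.6,0,37,0,1]]'; python3 -m pendant '[[0,0,0.5,0,1],[0,0,0.5,0,1],[0,0,0.5,0,1]]'; python3 -c "
from fit import *
f,P,K,E=cam('wrist');cup(f,P,.06)"
```

```text
time: 16.57
ee_pos: [0.5782, -0.0225, 0.0712]
tcp_rot: [[0.996, -0.085, -0.0], [-0.085, -0.996, 0.0], [-0.0, 0.0, -1.0]]
wrist_force: [-3.5, 0.5, 10.7]
opening: 0.108
grasp_force: 59.9
time: 16.82
ee_pos: [0.5784, -0.0225, 0.0711]
tcp_rot: [[0.996, -0.085, 0.0], [-0.085, -0.996, -0.0], [0.0, 0.0, -1.0]]
wrist_force: [-5.6, 0.6, 17.7]
opening: 0.108
grasp_force: 60.8
cup 0.5861 0.0534 0.0289 n 6716 z 0.0601
```

```bash
python3 -m pendant '[[0,0,-0.6,0,1],[0,0,-0.6,0,1],[0,0,-0.6,0,0.6],[0,0,-0.6,0,0.4],[0,0,-0.6,0,0.2],[0,0,-0.6,0,0],[0,0,-0.6,0,0],[0,0,-10,0,0],[0,0,-40,0,0],[0,0,-75,0,0],[0,0,-110,0,0],[0,0,-140,0,0]]'; python3 -m pendant '[[0,0,0,0,0],[0,0,0,0,0]]'
python3 -c "
from fit import *
f,P,K,E=cam('wrist');save('w7',f)"
```

```text
time: 17.87
ee_pos: [0.5784, -0.0225, 0.2136]
tcp_rot: [[0.996, -0.085, 0.001], [-0.085, -0.996, -0.0], [0.001, 0.0, -1.0]]
wrist_force: [0.5, -0.3, -0.2]
opening: 0.498
grasp_force: 0.0
time: 18.03
ee_pos: [0.5793, -0.0226, 0.2131]
tcp_rot: [[0.996, -0.085, 0.004], [-0.085, -0.996, -0.001], [0.004, 0.0, -1.0]]
wrist_force: [-0.4, 0.4, -0.4]
opening: 0.502
grasp_force: 0.0
```

View pics/w7.png

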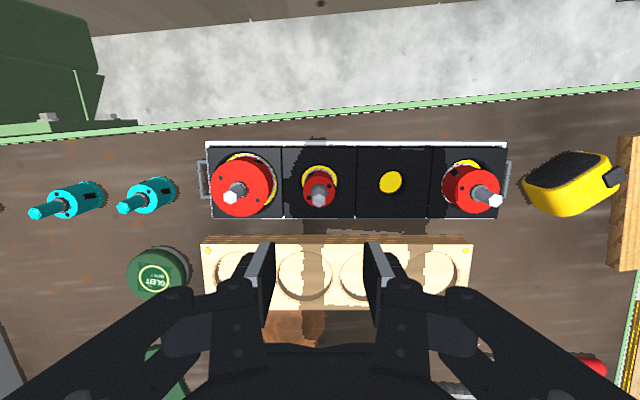

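Three saws stand in their pockets, at (240,185), (318,185) and (475,187). The smallest pocket, at (391,182), is still empty. Now saw_20.

```bash
python3 -m pendant '[[-12,-9,0,0,0],[-35,-28,0,0,0],[-60,-49,0,0,0],[-85,-70,0,0,0],[-104,-85,10,0,0],[-109,-89,30,0,0],[-109,-89,60,0,0],[-109,-89,90,0,0],[-109,-89,115,0,0],[-109,-89,132,0,0],[-109,-89,142,0,0],[-109,-89,143.5,0,0]]'; python3 -m pendant '[[0,0,0,0,0],[0,0,0,0,0.5],[0,0,0,0,1],[0,0,0,0,1],[0,0,0,0,1],[0,0,0,0,1],[0,0,0,0,1],[0,0,0,0,1]]' 60
```

```text
time: 19.08
ee_pos: [0.4754, 0.0753, 0.0646]
tcp_rot: [[0.996, -0.085, -0.005], [-0.085, -0.996, -0.0], [-0.005, 0.001, -1.0]]
wrist_force: [-0.9, -0.4, 0.4]
opening: 0.498
grasp_force: 0.0
time: 19.75
ee_pos: [0.4778, 0.0754, 0.0677]
tcp_rot: [[0.996, -0.085, 0.001], [-0.085, -0.996, 0.0], [0.001, -0.0, -1.0]]
wrist_force: [-0.1, -0.4, 7.8]
opening: 0.108
grasp_force: 58.7
```

```bash
python3 -m pendant '[[0,0,-20,0,1],[0,0,-50,0,1],[0,0,-85,0,1],[6,10,-105,0,1],[25,38,-105,0,1],[45,69,-105,0,1],[66,100,-105,0,1],[86,131,-105,0,1],[104,157,-95,0,1],[110,166,-75,0,1],[110,166,-53,0,1],[110,166,-40,0,1]]'; python3 -m pendant '[[0,0,0,0,1],[0,0,0,0,1],[0,0,0,0,1],[0,0,0,0,1]]'
python3 -c "
from fit import *
f,P,K,E=cam('wrist');save('w8',f);cup(f,P,.1);pk(f,K,E,u0=640)"
```

```text
time: 20.75
ee_pos: [0.5724, -0.1002, 0.1053]
tcp_rot: [[0.996, -0.086, -0.001], [-0.086, -0.996, 0.0], [-0.001, -0.0, -1.0]]
wrist_force: [-0.4, 0.8, -0.5]
opening: 0.111
grasp_force: 58.6
time: 21.08
ee_pos: [0.5735, -0.0993, 0.1083]
tcp_rot: [[0.996, -0.084, 0.002], [-0.084, -0.996, -0.001], [0.002, 0.0, -1.0]]
wrist_force: [0.8, 0.2, -0.7]
opening: 0.108
grasp_force: 58.6
cup 0.579 -0.1006 0.007 n 125 z 0.0985
[583. 228.] 0.032 [ 0.539  -0.3072] [ 0.5427 -0.3145] rms 0.0056
[436. 185.] 0.0135 [ 0.5829 -0.1907] [ 0.5702 -0.1879] rms 0.0018
[319. 206.] 0.0135 [ 0.5741 -0.1008] [ 0.5783 -0.101 ] rms 0.0031
```

View pics/w8.png

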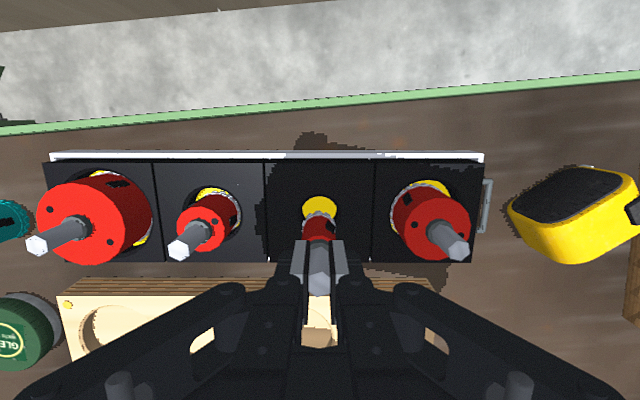

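```bash
python3 -c "
from fit import *
f,P,K,E=cam('wrist')
h=cv2.cvtColor(f,cv2.COLOR_RGB2HSV)
m=(((h[...,0]<8)|(h[...,0]>172))&(h[...,1]>120)&(h[...,2]>60)&(abs(P[...,2]-.098)<.004)&(np.hypot(P[...,0]-.573,P[...,1]+.1)<.02))
Q=P[m];print(Q.min(0),Q.max(0))
c=np.linspace(-.006,.006,7)
for a in c:
  s=abs(Q[:,1]+.1006-a)<.001;print(a.round(3),Q[s,0].max().round(4) if s.any() else None, (Q[s,0].max()-np.sqrt(.01**2-a*a)).round(4))
m=(P[...,2]>.11)&(P[...,2]<.2)&(np.hypot(P[...,0]-.573,P[...,1]+.1)<.03);print(P[m].mean(0),P[m].max(0))
v=np.argwhere((P[...,2]>.11)&(abs(P[...,1]+.1)<.004)&(P[...,0]>.56)&(P[...,0]<.6));print([ (tuple(x),P[x[0],x[1]].round(4)) for x in v[:3]])
"
```

```text
[ 0.5772009  -0.10798222  0.09403961] [ 0.58173326 -0.09300305  0.10121755]
-0.006 0.5799 0.5719
-0.004 0.5808 0.5717
-0.002 0.5815 0.5717
0.0 0.5817 0.5717
0.002 0.5816 0.5718
0.004 0.5811 0.572
0.006 0.5799 0.5719
[ 0.58449928 -0.10106604  0.17273568] [ 0.59314837 -0.07000457  0.19999363]
[((np.int64(240), np.int64(308)), array([ 0.5845, -0.0963,  0.1122])), ((np.int64(240), np.int64(309)), array([ 0.5839, -0.0967,  0.1106])), ((np.int64(241), np.int64(308)), array([ 0.5847, -0.0964,  0.1138]))]
```

The cup is within 1 mm of the pocket centre, so I'll lower it.

```bash
python3 -m pendant '[[0.5,0,0,0,1],[0.5,0,8,0,1],[0.5,0,18,0,1],[0.5,0,27,0,1],[0.5,0,33,0,1],[0.5,0,36,0,1],[0.5,0,37,0,1],[0.5,0,37,0,1],[0.5,0,37,0,1]]'; python3 -m pendant '[[0,0,0.4,0,1],[0,0,0.4,0,1],[0,0,0.4,0,1]]'
```

```text
time: 21.93
ee_pos: [0.5732, -0.0993, 0.0698]
tcp_rot: [[0.996, -0.085, -0.0], [-0.085, -0.996, 0.0], [-0.0, -0.0, -1.0]]
wrist_force: [-0.4, -0.2, -0.8]
opening: 0.108
grasp_force: 58.9
time: 22.18
ee_pos: [0.5734, -0.0994, 0.0698]
tcp_rot: [[0.996, -0.085, 0.0], [-0.085, -0.996, -0.0], [0.0, 0.0, -1.0]]
wrist_force: [-1.7, 0.3, 4.6]
opening: 0.11
grasp_force: 59.4
```

Force contact at the predicted height, so it's on the floor. I'll release and retreat.

```bash
python3 -m pendant '[[0,0,0,0,0.6],[0,0,0,0,0.4],[0,0,0,0,0.2],[0,0,0,0,0],[0,0,0,0,0],[0,0,-10,0,0],[0,0,-40,0,0],[0,0,-75,0,0],[0,0,-110,0,0],[0,0,-140,0,0],[-20,0,-160,0,0],[-50,0,-170,0,0]]'; python3 -m pendant '[[-20,0,0,0,0],[-20,0,0,0,0],[-20,0,0,0,0]]'
python3 -c "
from fit import *
f,P,K,E=cam('wrist');save('w9',f)
for n,c in dict(s57=(.587,.0535),s32=(.579,-.0235),s20=(.573,-.1),s44=(.5655,-.177)).items():
  m=(P[...,2]>.09)&(P[...,2]<.1)&(np.hypot(P[...,0]-c[0],P[...,1]-c[1])<.015);print(n,m.sum(),P[m].mean(0).round(4))
"
```

```text
time: 23.18
ee_pos: [0.5257, -0.0956, 0.2432]
tcp_rot: [[0.996, -0.084, 0.006], [-0.084, -0.996, -0.002], [0.006, 0.001, -1.0]]
wrist_force: [-0.4, -0.4, 0.1]
opening: 0.498
grasp_force: 0.0
time: 23.43
ee_pos: [0.5031, -0.0934, 0.2408]
tcp_rot: [[0.996, -0.085, 0.001], [-0.085, -0.996, -0.0], [0.001, 0.0, -1.0]]
wrist_force: [-0.8, 0.3, -0.1]
opening: 0.499
grasp_force: 0.0
s57 157 [0.5861 0.0529 0.0936]
s32 145 [ 0.577  -0.0234  0.0936]
s20 132 [ 0.5719 -0.0993  0.0938]
s44 145 [ 0.564  -0.1757  0.0935]
```

View pics/w9.png

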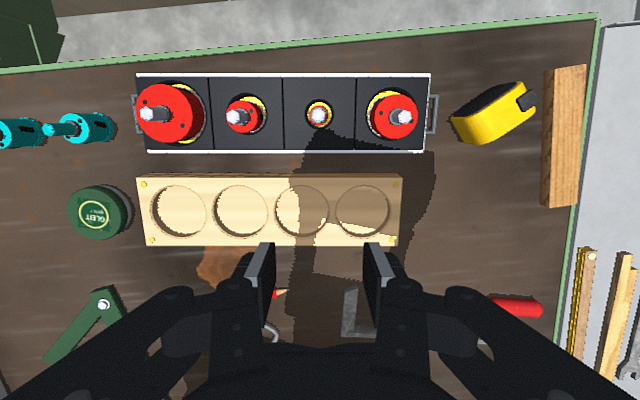

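All four saws stand upright in their matching pockets, at (170,112), (245,117), (319,115) and (395,117), with their tops at about 94 mm. The wax and the tape look unmoved and the gripper is clear.

```bash
python3 -c "
from bench import robot;print(robot.finish_job())"
```

```text
the job is handed in; nothing more can be done
None
```

The job is handed in at about 23.5 s: all four red hole saws stand teeth-down in their matching pockets, each lowered to floor contact before release; the wax tin and tape measure were not touched.

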